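Fit the drive sleeve to a sample mixer

TASK

Lift the grey transport cap off the mixer drive's shaft and stand it, open end down, in the steel tray. Then slide the notched aluminium sleeve from the tray over the shaft, flats upward and foot notches over the shaft's cross-pin, lowering it under control (no dropping) until it sits fully home on the shoulder, and let go. Leave the beaker, the plain steel collar and the screwdriver alone.

Things in the scene. Friction and masses are not known exactly. Their poses are not given: they have to be found in the camera images.
- shoulder (a point): Point on the shaft's axis on the top face of the round steel shoulder (68 mm diameter), 96 mm above the bench. z is up along the shaft. x runs along the cross-pin: a dark steel pin 8 mm thick and 54 mm long (27 mm either side of the axis), its centre line 6 mm and its top 10 mm above this point. Shoulder, shaft and pin stiffly stay as they stand; they turn only under more than 0.25 Nm.
- shaft_top (a point): Centre of the flat top of the upright steel shaft, 85 mm above the shoulder, 181 mm above the bench; axes as for the shoulder. The shaft is 30 mm in diameter, its top edge chamfered by 3.5 mm. At the start it is under the cap.
- cap_center (a point): Centre of the transport cap, half-way up. Grey round plastic cap, 42 mm outer diameter, 70 mm high, about 50 g; open below, bore 34 mm wide and 65 mm deep. At the start it sits loosely over the shaft, its closed end resting on the shaft's top, so its top is 186 mm above the bench and its rim 20 mm above the shoulder. z up. It pulls straight off upward.
- tray_in (a point): Centre of the flat inner floor (4 mm above the bench) of the low open steel tray, 180 mm along x, 260 mm along y, rim 22 mm above the bench, walls 4 mm. Fixed to the bench. z up. The sleeve starts at its -y end (45 to 80 mm from the centre); the +y half is empty.
- sleeve_center (a point): Centre of the drive sleeve, half-way up. Aluminium tube 90 mm high, 50 mm outer diameter, 32.4 mm bore right through, about 0.28 kg, standing in the tray, z up. Its foot has two notches, at +x and -x, 14 mm wide and 14 mm high, through the wall. The top 24 mm has two flats facing +y and -y, 40 mm apart and 30 mm long, for gripping. Either half turn fits the pin.
- drive: White mixer drive unit (200 mm along x, 220 mm along y, flat top 90 mm above the bench), fixed to the bench; the shaft stands at the middle of its top. Origin at the centre of its underside, below the shaft.
- cap: The transport cap; origin at the centre of its lower rim.
- sleeve: The drive sleeve; origin at the centre of its foot; axes as for its centre.
- beaker: Glass beaker, 68 mm across and 90 mm high, standing on the bench; origin at the centre of its underside. Leave alone.
- collar: Plain dark steel collar, 68 mm across, 40 mm high, 48 mm bore, lying on the bench; origin at the centre of its underside. Not part of the job: leave alone.
- driver: Grey-handled screwdriver, 190 mm long, lying on the bench along its x; origin near its middle. Leave alone.
There are look-alikes about, which are no part of the job. What is shaped like the cap but green is not meant.

How it is judged (in metres and radians):
On the way, in this order (a step that is already met when the one before it is completed fails the run):
1. the cap is off the shaft and stands upright on the tray floor, let go (x of cap_center in the frame of tray_in between -0.07 and 0.07 m and y of cap_center in the frame of tray_in between -0.11 and 0.11 m and z of cap_center in the frame of tray_in between 0.03 and 0.04 m and angle between cap_center's own z axis and vertical below 0.12 rad and contact force between cap and the fingers below 0.1 N), for 0.2 s.
2. the sleeve is fully home on the shoulder, its notches over the pin (horizontal distance between sleeve_center and shoulder below 0.0035 m and z of sleeve_center in the frame of shoulder between 0.042 and 0.048 m and angle between sleeve_center's own z axis and vertical below 0.05 rad and angle between the x axis of sleeve_center and the x axis of shoulder, either way round below 0.25 rad), for 0.2 s.
At the end, for the whole second after the job is handed in: The sleeve stands on the shaft, upright (0.05 rad), centred (3.5 mm), its foot within 3 mm of the shoulder, notches over the cross-pin (0.25 rad), flats at the top; the cap stands upright (0.12 rad), open end down, wholly on the tray's floor; both are let go and at rest (all of step 1 and all of step 2 and linear speed of each of sleeve, cap below 0.02 m/s and contact force between sleeve and the fingers below 0.1 N); the robot touches nothing.
It fails at once if the sleeve drops down the shaft (faster than 0.5 m/s) (linear speed of sleeve above 0.5 m/s and horizontal distance between sleeve_center and shoulder below 0.02 m and z of sleeve_center in the frame of shoulder below 0.125 m).
It fails at once if the beaker is disturbed (moved more than 30 mm) (distance of beaker from where it was at the start of the episode above 0.03 m).
It fails at once if the steel collar is disturbed (moved more than 30 mm) (distance of collar from where it was at the start of the episode above 0.03 m).
It fails at once if the screwdriver is disturbed (moved more than 30 mm) (distance of driver from where it was at the start of the episode above 0.03 m).
It also fails if it takes over 58 s, if anything falls off the work surface, if the arm or the gripper's body presses on something with over 40 N, if the wrist force passes 120 N, or if a joint passes its speed limit or range.

ROBOT

A 7-joint arm with a two-finger parallel gripper is mounted at the origin on the work surface. World frame = base frame: x ahead of the robot, y to its left, z up, the work surface at z = 0. Lengths are in mm, angles in rad, forces in N, time in s.
With the tool pointing down it reaches from about 350 to 900 mm from the base axis. Payload 8.1 kg.
Tool frame: the origin (TCP) lies between the finger pads; the fingertips stand 8 mm ahead of it and the grasp point (between the pads) lies 11 mm behind it; z points along the fingers, x is the direction in which the jaws open and shut, and the axes are right-handed (so a half turn about z gives the same grasp; the last joint's range is limited). The gripper opens to 85 mm and grips with 20 to 120 N. Pads are 22 mm wide; open, the fingers measure 114 mm over their backs; the gripper's body (76 mm by 85 mm) begins 54 mm behind the grasp point. The pads swing forward as they close: fully open they stand 13 mm farther back than shut.
Start: joints at [1.05, 0.434, 0.025, 1.573, -0.012, 1.134, -0.075], TCP at [253.573, -571.263, 239.323] pointing down, gripper open.
Joint ranges: [-2.62, 2.62], [-0.44, 2.09], [-1.27, 1.32], [0.08, 2.57], [-1.32, 4.46], [0.12, 2], [-2.74, 2.74]. Speed limits (rad/s): [2.22, 2.22, 3.01, 3.01, 3.14, 3.14, 3.14].

INTERFACE

Orientations are given as a rotation vector (axis times angle).
In Python, from cell import arm, imaging, job gives the robot as it stands.
- The arm moves only by the shell command python3 -m jog 'ROWS' [FORCE]. ROWS is JSON, a list of rows, each a list of 5 numbers: the finger opening in m, from 0 to 0.0854, then the shift along the tool's x, y, z in m, then the turn about the tool's z in degrees. In form: [[claw, tx, ty, tz, spin], ...]. A call has 1 to 20 rows; each row is the pose to reach, as a shift and turn from the pose commanded when the call began, along the tool's axes at that moment; what a row does not reach only later rows make up. A row lasts 1/8 s, in which the tool goes at most 62.5 mm and 10.7 degrees, less where a joint would pass 70% of its speed; a pose out of reach is approached as far as the arm can. A call with a gripper value outside its range is refused whole. The fingers move at their own pace and stop on an object; FORCE is the grip in N (left out, the last holds). Time passes only in rows, so rows that repeat a pose let the fingers close. It gives the time, the measured TCP pose, the force and the opening at its end, in the units of the state.
- arm.sense(): the state, without advancing time (a new reading comes with each control period).
- imaging.read_camera(name): name is "scene" or "top" or "wrist"; returns a dict with "img" (420x560x3 uint8, red, green, blue), "mtx" (3x3 intrinsics, pixels), "dist" ([k1, k2, p1, p2, k3] as OpenCV has them; the pictures are not rectified), "origin" and "attitude" of the camera in the world. Camera axes: x right, y up, looking along -z (the intrinsics and any distortion apply to the point x, -y, -z); pixel columns grow to the right and rows downward; lengths in mm; the calibration is good to about 2 mm. A picture is of the moment at which its call begins. There is no depth.
- job.finish_job(): hands the job in, once; it reports no verdict.
The state is a dict: "time_s": time; "q": joint angles; "qvel": joint speeds; "tau": joint torques, N m; "position": TCP position; "orientation": TCP orientation; "force": force on the tool from outside, world axes, zero at the start; "wrist_torque": the same for the moment, N m; "opening": opening from 0.0 (shut) to 1.0 (fully open).
Only numpy, scipy, OpenCV 4.12 (cv2) and the standard library are available. Lean on these libraries where they do the work, as an engineer would, in place of code of your own. Each camera call takes 0.05 s, during which the arm holds its last target.

## Working session

There is one attempt and no reset: what is moved stays moved. The work goes in short steps, Python scripts to look and compute and a shell command to move; the robot and the scene stay as the last step left them, time stands still between calls to the robot, and variables do not carry over. Pictures are saved under pics/ and viewed, and the job is handed in when it is done.

```bash
ls; mkdir -p pics; python3 - <<'E'
from cell import arm,imaging,job
import cv2,numpy as np
s=arm.sense(); print(s)
for n in ["scene","top","wrist"]:
    c=imaging.read_camera(n); cv2.imwrite(f"pics/{n}0.png",c["img"][:,:,::-1])
    np.savez(f"pics/{n}0.npz",**c)
    print(n,c["mtx"],c["dist"],c["origin"],c["attitude"])
E
```

```text
pics
{'time_s': 0.0, 'q': array([ 1.05039163,  0.435246  ,  0.0249639 ,  1.57409038, -0.01156941,
        1.13398182, -0.07511899]), 'qvel': array([-5.97842610e-04,  6.09153189e-04, -1.01687373e-03,  1.42249595e-03,
       -9.04874126e-04,  1.39702980e-03, -4.88552461e-05]), 'tau': array([ 2.52898280e-05, -6.70470786e+01,  1.02502294e+00, -3.16214669e+01,
        1.56753411e-02,  1.23964122e-02,  3.67673329e-05]), 'position': array([ 253.3459104 , -570.82053733,  238.51415126]), 'orientation': array([-2.63318280e+00,  1.71214706e+00,  2.21378918e-03]), 'force': array([ 0.00943228, -0.99926297, -0.68986001]), 'wrist_torque': array([ 0.00889656, -0.06504073,  0.02056622]), 'opening': 0.9998819012562004}
scene [[504.14196532   0.         279.86498939]
 [  0.         504.14196532 200.20534965]
 [  0.           0.           1.        ]] [-0.08628299  0.          0.          0.          0.        ] [1263.7389831  -388.75354847  782.96817358] [0.79962515 0.47382341 1.02818601]
top [[499.75593672   0.         282.16593732]
 [  0.         499.75593672 217.70022132]
 [  0.           0.           1.        ]] [-0.1345326  0.         0.         0.         0.       ] [ 494.67029196  -32.29896575 1210.29209275] [ 0.03326559 -0.03105597 -1.5691845 ]
wrist [[304.39930398   0.         281.04245603]
 [  0.         304.39930398 215.47511836]
 [  0.           0.           1.        ]] [-0.04120705  0.          0.          0.          0.        ] [ 325.40937325 -539.79048134  372.68368058] [-0.27499971  0.18070625 -1.14403665]
```

View pics/scene0.png

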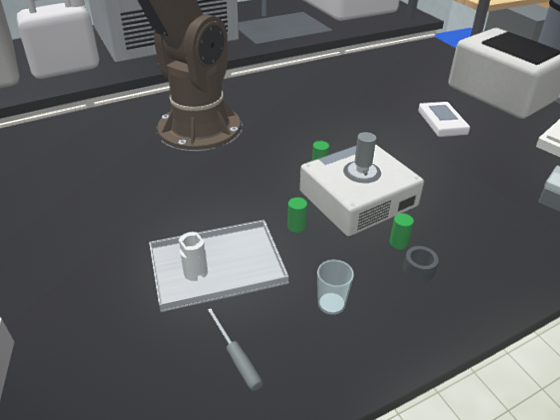

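View pics/top0.png

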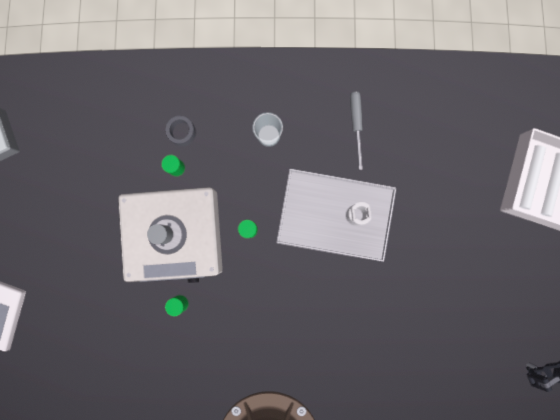

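View pics/wrist0.png

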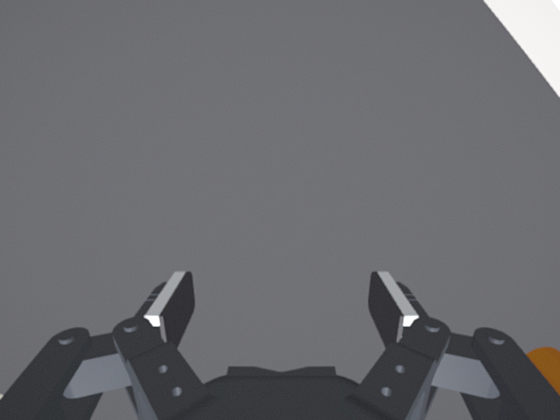

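The top view shows the grey cap on the drive at (157,234). Three green look-alikes stand at (171,163), (247,229) and (175,306). The sleeve is in the tray at (360,213). The collar is at (180,130), the beaker at (268,130) and the screwdriver at (358,115). I choose the grey one on the drive as the cap and will check it in close crops.

```bash
cat > h.py <<'E'
import numpy as np,cv2
from scipy.spatial.transform import Rotation as R
def ld(n): return dict(np.load(n))
def pose(c): return R.from_rotvec(c["attitude"]).as_matrix(), np.asarray(c["origin"])
def proj(c,P):
    M,o=pose(c); q=(np.atleast_2d(P)-o)@M; q=q*[1,-1,-1]
    return cv2.projectPoints(q.reshape(-1,1,3),np.zeros(3),np.zeros(3),c["mtx"],c["dist"])[0].reshape(-1,2)
def ray(c,uv):
    M,o=pose(c); u=cv2.undistortPoints(np.array(uv,float).reshape(-1,1,2),c["mtx"],c["dist"]).reshape(-1,2)
    d=np.c_[u[:,0],-u[:,1],-np.ones(len(u))]@M.T
    return o,d
def atz(c,uv,z):
    o,d=ray(c,uv); return o+d*((z-o[2])/d[:,2])[:,None]
def crop(c,x0,y0,w,h,k,f):
    cv2.imwrite(f,cv2.resize(np.ascontiguousarray(c["img"][y0:y0+h,x0:x0+w,::-1]),None,fx=k,fy=k,interpolation=cv2.INTER_CUBIC))
E
python3 - <<'E'
from h import *
t=ld("pics/top0.npz");s=ld("pics/scene0.npz")
crop(t,110,175,120,120,5,"pics/c1.png")
crop(t,270,160,140,110,5,"pics/c2.png")
crop(s,290,120,140,120,5,"pics/c3.png")
crop(s,140,215,155,100,5,"pics/c4.png")
E
```

```text
(no output)
```

View pics/c1.png

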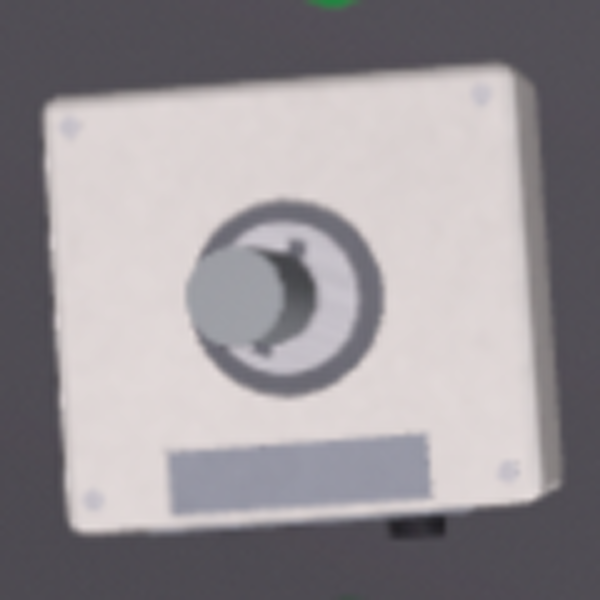

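View pics/c2.png

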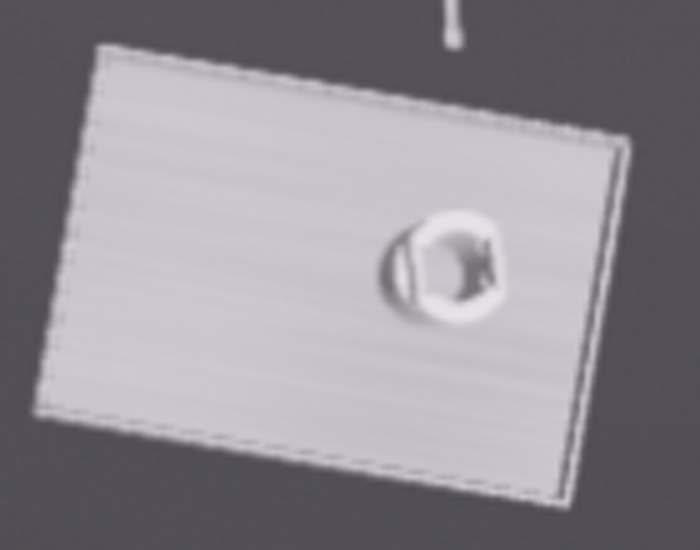

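View pics/c3.png

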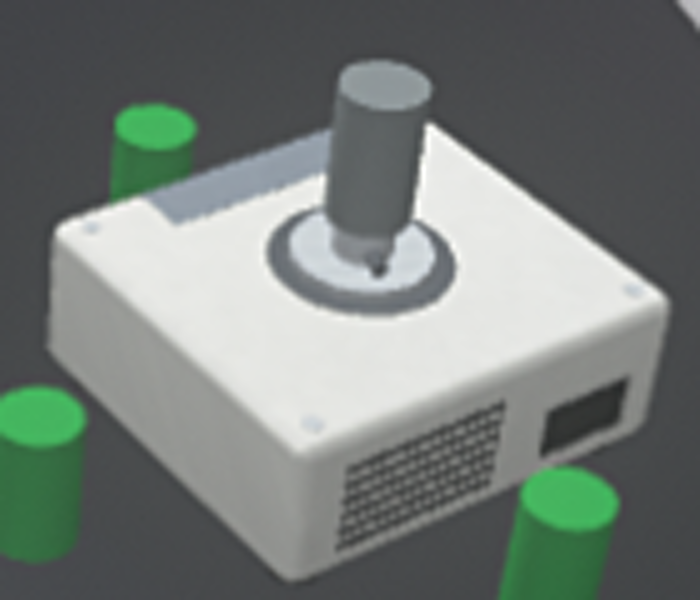

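View pics/c4.png

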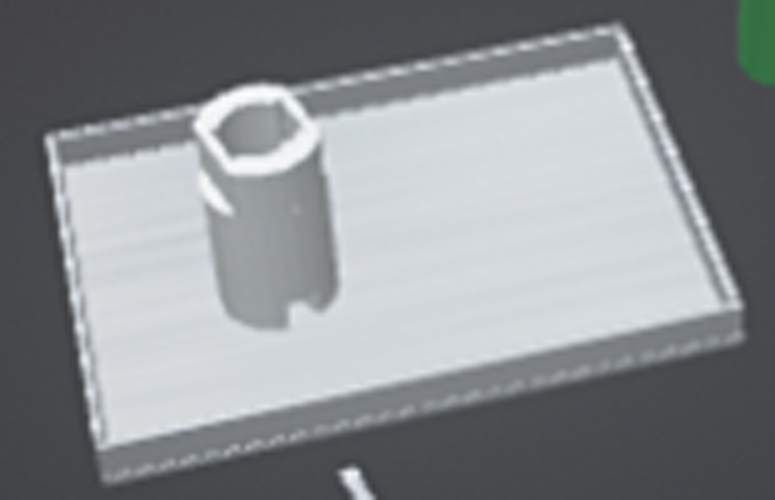

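```bash
python3 - <<'E'
from h import *
t=ld("pics/top0.npz");s=ld("pics/scene0.npz")
def cc(p,x0,y0,k=5): return [(p[0]+.5)/k-.5+x0,(p[1]+.5)/k-.5+y0]
T1=lambda *p:cc(p,110,175); T2=lambda *p:cc(p,270,160); S3=lambda *p:cc(p,290,120); S4=lambda *p:cc(p,140,215)
print("cap top",atz(t,[T1(235,298)],186),"scene",atz(s,[S3(385,86)],186))
print("ring",atz(t,[T1(290.5,298)],91), "scene",atz(s,[S3(361.5,261)],91))
pp=atz(t,[T1(298,244),T1(261,349)],103);d=pp[0]-pp[1];print("pin",pp,pp.mean(0),np.linalg.norm(d),np.degrees(np.arctan2(d[1],d[0])))
# drive top corners
c=atz(t,[T1(45,103),T1(515,65),T1(545,497),T1(72,532)],90);print("drive corners",c,c.mean(0))
c=atz(t,[T2(98,44),T2(630,139),T2(568,507),T2(34,413)],22);print("tray",c,c.mean(0))
for a,b in((0,1),(1,2),(0,3)):
  d=c[a]-c[b];print(np.linalg.norm(d),np.degrees(np.arctan2(d[1],d[0])))
tc=c.mean(0)
# sleeve: top ring outer ends & flats, z=94
st=atz(t,[T2(462,268)],94);print("sleeve top",st, "scene",atz(s,[S4(258,130)],94))
fl=atz(t,[T2(418,240),T2(416,293),T2(503,238),T2(508,291)],94);print(fl)
E
```

```text
cap top [[502.15500613 228.7197694  186.        ]] scene [[503.66618505 226.38473338 186.        ]]
ring [[502.94023901 227.45816481  91.        ]] scene [[505.56263188 225.4938188   91.        ]]
pin [[526.96942042 221.50176302 103.        ]
 [480.04143167 237.86012955 103.        ]] [503.50542604 229.68094628 103.        ] 49.697407210326276 -19.217759749016924
drive corners [[591.49568316 342.86377538  90.        ]
 [608.34810217 126.38684921  90.        ]
 [414.03523491 111.67171987  90.        ]
 [396.32108631 328.05431432  90.        ]] [502.55002664 227.2441647   90.        ]
tray [[ 661.44067906  -47.25688567   22.        ]
 [ 616.60599712 -303.08150925   22.        ]
 [ 440.27411558 -271.83946627   22.        ]
 [ 485.09051739  -16.97549737   22.        ]] [ 550.85282729 -159.78833964   22.        ]
259.7236738005453 80.0595489458674
179.0781887818442 -10.047255186182188
178.931109644846 -9.743337471082233
sleeve top [[ 550.76053776 -209.80293771   94.        ]] scene [[ 552.47861568 -210.37463344   94.        ]]
[[ 563.30455709 -190.00971005   94.        ]
 [ 539.50610533 -188.99415612   94.        ]
 [ 564.28902175 -228.43450561   94.        ]
 [ 540.45878659 -230.54665588   94.        ]]
```

```bash
cat >> h.py <<'E'
def toolyaw(s):
    M=R.from_rotvec(s["orientation"]).as_matrix(); return M,np.degrees(np.arctan2(M[1,0],M[0,0]))
def plan(target,yaw=None):
    from cell import arm
    s=arm.sense(); M,y=toolyaw(s)
    d=M.T@(np.array(target)-s["position"])/1000
    sp=0 if yaw is None else (-(yaw-y)+180)%360-180
    print("t",round(s["time_s"],2),"pos",s["position"].round(1),"yaw",round(y,1),"tilt",np.degrees(np.arccos(-M[2,2])).round(2),"F",s["force"].round(1),"op",round(s["opening"],3),"q7",s["q"][6].round(2))
    print("shift",d.round(4),"spin",round(sp,1))
E
python3 -c "
from h import *
plan([502.7,227.8,275],-90)"
```

```text
t 0.15 pos [ 253.4 -570.9  238.7] yaw -66.1 tilt 0.07 F [ 1.1 -0.4  0.2] op 1.002 q7 -0.08
shift [-0.6289 -0.5519 -0.0356] spin 23.9
```

```bash
python3 -m jog '[[0.085,-0.02,-0.018,-0.01,1],[0.085,-0.06,-0.053,-0.02,3],[0.085,-0.1,-0.088,-0.036,5],[0.085,-0.14,-0.123,-0.036,7],[0.085,-0.18,-0.158,-0.036,9],[0.085,-0.22,-0.193,-0.036,11],[0.085,-0.26,-0.228,-0.036,13],[0.085,-0.3,-0.263,-0.036,15],[0.085,-0.34,-0.298,-0.036,17],[0.085,-0.38,-0.333,-0.036,19],[0.085,-0.42,-0.368,-0.036,21],[0.085,-0.46,-0.403,-0.036,23],[0.085,-0.5,-0.438,-0.036,24],[0.085,-0.54,-0.473,-0.036,24],[0.085,-0.575,-0.505,-0.036,24],[0.085,-0.605,-0.531,-0.036,24],[0.085,-0.622,-0.546,-0.036,24],[0.085,-0.629,-0.552,-0.036,24],[0.085,-0.629,-0.552,-0.036,24],[0.085,-0.629,-0.552,-0.036,24]]' 30
python3 - <<'E'
from h import *
plan([502.7,227.8,155],-90)
from cell import imaging
c=imaging.read_camera("wrist");np.savez("pics/w1.npz",**c);cv2.imwrite("pics/w1.png",c["img"][:,:,::-1])
print(proj(c,[[502.7,227.8,186]]))
E
```

```text
time_s: 2.65
position: [502.9, 226.2, 275.3]
orientation: [2.218, -2.224, 0.001]
force: [0.9, 0.0, -0.0]
opening: 0.993
t 2.65 pos [502.9 226.2 275.3] yaw -90.1 tilt 0.05 F [ 0.9  0.  -0. ] op 0.993 q7 -2.26
shift [-0.0017  0.0002  0.1203] spin -0.1
[[278.30404177 224.18346288]]
```

View pics/w1.png

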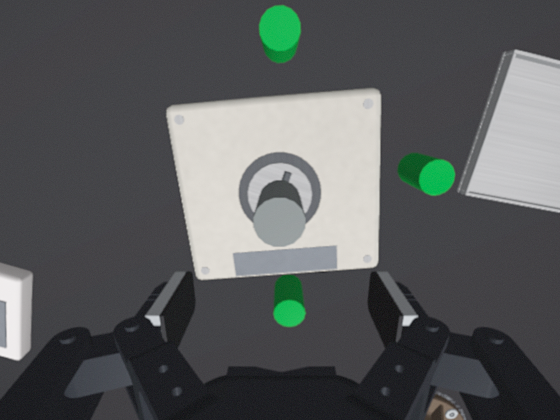

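```bash
python3 - <<'E'
from h import *
c=ld("pics/w1.npz");crop(c,220,140,120,120,5,"pics/w1c.png")
E
```

```text
(no output)
```

View pics/w1c.png

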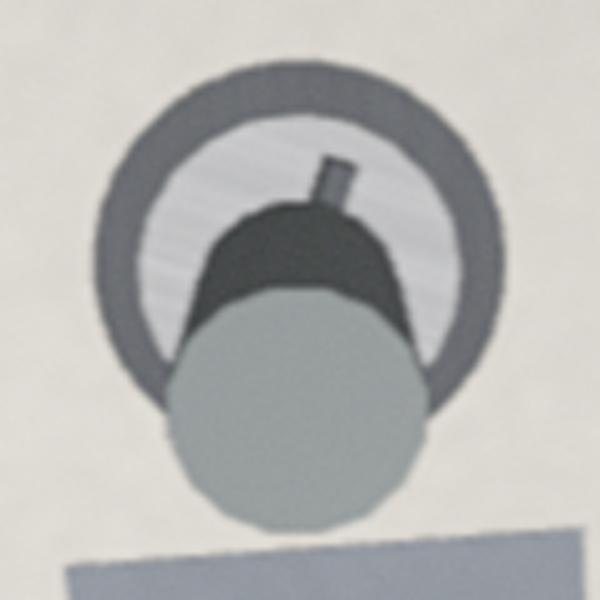

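```bash
python3 - <<'E'
from h import *
c=ld("pics/w1.npz")
W=lambda x,y:[(x+.5)/5-.5+220,(y+.5)/5-.5+140]
e=atz(c,[W(165,409),W(429,409),W(297,285),W(297,533)],186);print(e,e[:2].mean(0),e[2:].mean(0))
e=atz(c,[W(94,258),W(505,258),W(300,60)],91);print(e)
p=atz(c,[W(340,160),W(328,205)],105);d=p[0]-p[1];print(p,np.degrees(np.arctan2(d[1],d[0])))
for ctr in ([504.5,226.5],[503,227.5]):
  d=p[0][:2]-ctr; print(np.linalg.norm(d),np.degrees(np.arctan2(d[1],d[0])))
E
```

```text
[[505.06164597 247.72790431 186.        ]
 [504.90908535 206.7639517  186.        ]
 [524.79863612 227.13701942 186.        ]
 [484.09357185 227.36175571 186.        ]] [504.98536566 227.24592801 186.        ] [504.44610399 227.24938757 186.        ]
[[506.76456055 271.29520143  91.        ]
 [506.44003232 183.16497669  91.        ]
 [548.43037766 226.92130075  91.        ]]
[[530.03390628 218.92162702 105.        ]
 [520.87128806 221.32734122 105.        ]] -14.711386354096504
26.634791284764468 -16.530702211246847
28.3623089957749 -17.605223632667833
```

The enlarged crop confirms the plain grey cap over the shaft, with its top centre at wrist pixel (279,221). One end of the cross-pin shows at (287,172), which puts the pin at about -17°. Next I go down and grip.

```bash
python3 -m jog '[[0.085,-0.001,-0.001,0.03,0],[0.085,-0.001,-0.001,0.06,0],[0.085,-0.001,-0.001,0.09,0],[0.085,-0.001,-0.001,0.11,0],[0.085,-0.001,-0.001,0.12,0],[0.085,-0.001,-0.001,0.12,0],[0.03,-0.001,-0.001,0.12,0],[0.03,-0.001,-0.001,0.12,0],[0.03,-0.001,-0.001,0.12,0],[0.03,-0.001,-0.001,0.12,0],[0.03,-0.001,-0.001,0.12,0],[0.03,-0.001,-0.001,0.12,0]]' 30
python3 - <<'E'
from h import *
plan([503.7,227.3,265])
from cell import imaging
for n in("wrist","scene"):
  c=imaging.read_camera(n);np.savez(f"pics/{n}2.npz",**c);cv2.imwrite(f"pics/{n}2.png",c["img"][:,:,::-1])
E
```

```text
time_s: 4.2
position: [504.3, 228.8, 156.0]
orientation: [-2.22, 2.222, -0.001]
force: [0.2, -0.9, 6.4]
opening: 0.478
t 4.2 pos [504.3 228.8 156. ] yaw -90.1 tilt 0.07 F [ 0.2 -0.9  6.4] op 0.478 q7 -2.33
shift [ 0.0015  0.0005 -0.109 ] spin 0
```

View pics/scene2.png

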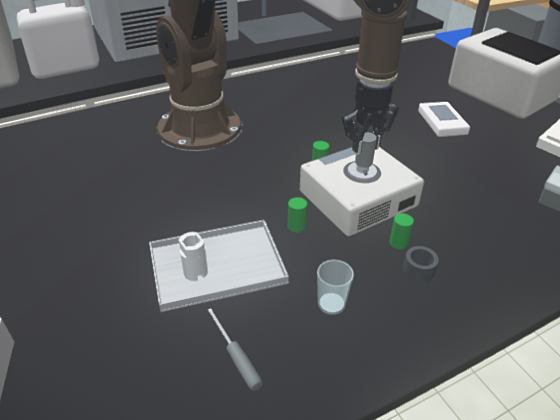

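The jaws have stopped on the cap with about 41 mm open. Lifting.

```bash
python3 -m jog '[[0.03,0,0,-0.01,0],[0.03,0,0,-0.03,0],[0.03,0,0,-0.06,0],[0.03,0,0,-0.09,0],[0.03,0,0,-0.115,0],[0.03,0,0,-0.13,0],[0.03,0,0,-0.13,0]]' 40
python3 - <<'E'
from h import *
plan([563,-91,280],90)
from cell import imaging
for n in("wrist","scene"):
  c=imaging.read_camera(n);np.savez(f"pics/{n}3.npz",**c);cv2.imwrite(f"pics/{n}3.png",c["img"][:,:,::-1])
crop(ld("pics/scene3.npz"),290,60,140,120,5,"pics/s3c.png")
E
```

```text
time_s: 5.18
position: [504.3, 228.8, 286.1]
orientation: [-2.219, 2.222, -0.001]
force: [0.2, 0.8, -1.2]
opening: 0.476
t 5.17 pos [504.3 228.8 286.1] yaw -90.1 tilt 0.1 F [ 0.2  0.8 -1.2] op 0.476 q7 -2.26
shift [ 0.3198 -0.0591  0.006 ] spin 179.9
```

View pics/s3c.png

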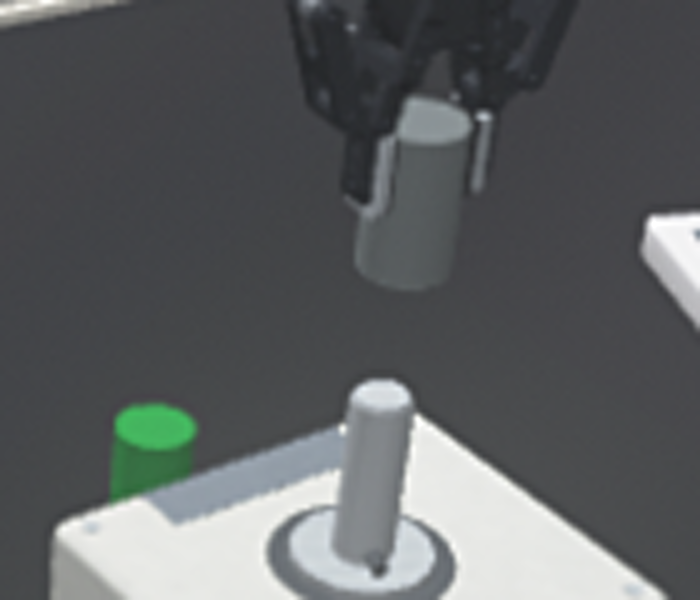

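View pics/wrist3.png

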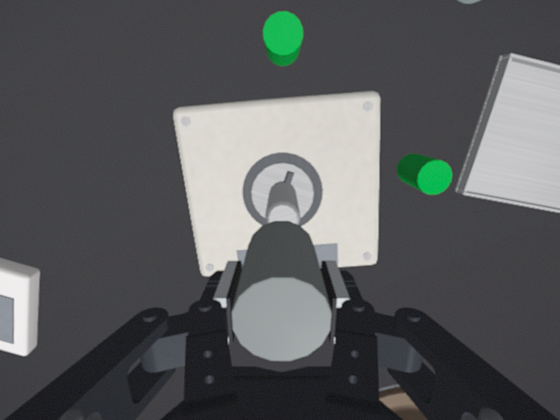

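```bash
python3 -m jog '[[0.03,0.005,-0.001,0,-5],[0.03,0.02,-0.004,0,-14],[0.03,0.04,-0.008,0,-23],[0.03,0.06,-0.012,0,-32],[0.03,0.08,-0.015,0,-41],[0.03,0.1,-0.018,0,-50],[0.03,0.12,-0.022,0,-59],[0.03,0.14,-0.026,0,-68],[0.03,0.16,-0.03,0,-78],[0.03,0.18,-0.033,0,-88],[0.03,0.2,-0.037,0,-98],[0.03,0.22,-0.041,0,-108],[0.03,0.24,-0.045,0,-118],[0.03,0.26,-0.048,0,-128],[0.03,0.28,-0.052,0,-138],[0.03,0.295,-0.055,0,-148],[0.03,0.31,-0.057,0,-158],[0.03,0.317,-0.059,0,-168],[0.03,0.32,-0.059,0,-176],[0.03,0.32,-0.059,0,-180]]'
python3 - <<'E'
from h import *
plan([563,-91,60],90)
from cell import imaging
for n in("wrist","scene"):
  c=imaging.read_camera(n);np.savez(f"pics/{n}4.npz",**c);cv2.imwrite(f"pics/{n}4.png",c["img"][:,:,::-1])
E
```

```text
time_s: 7.78
position: [562.0, -92.0, 283.8]
orientation: [-2.218, -2.222, 0.002]
force: [-0.5, -1.0, -0.9]
opening: 0.477
t 7.78 pos [562.  -92.  283.8] yaw 90.1 tilt 0.13 F [-0.5 -1.  -0.9] op 0.477 q7 1.21
shift [0.0009 0.0015 0.2238] spin 0.1
```

View pics/wrist4.png

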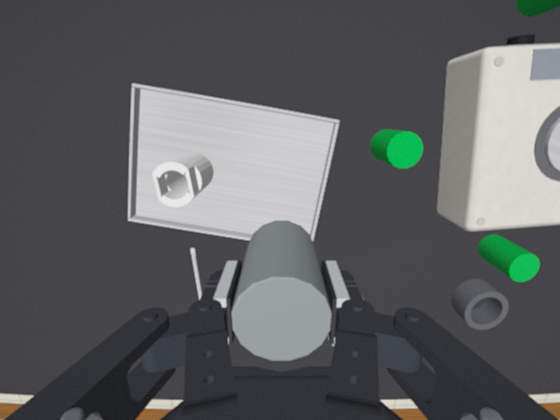

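View pics/scene4.png

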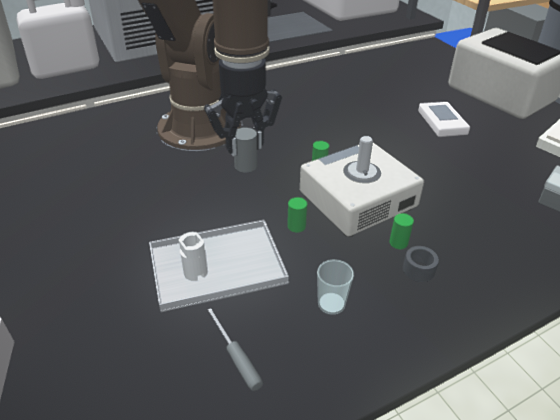

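```bash
python3 -m jog '[[0.03,0.001,0.001,0.02,0],[0.03,0.001,0.001,0.05,0],[0.03,0.001,0.001,0.09,0],[0.03,0.001,0.001,0.13,0],[0.03,0.001,0.001,0.165,0],[0.03,0.001,0.001,0.195,0],[0.03,0.001,0.001,0.215,0],[0.03,0.001,0.001,0.225,0],[0.03,0.001,0.001,0.23,0],[0.03,0.001,0.001,0.234,0],[0.03,0.001,0.001,0.237,0],[0.03,0.001,0.001,0.237,0]]'
python3 - <<'E'
from h import *
plan([563,-91,43],90)
E
```

```text
time_s: 9.38
position: [563.7, -90.6, 48.5]
orientation: [2.223, 2.22, 0.0]
force: [-0.1, 0.1, 0.8]
opening: 0.477
t 9.38 pos [563.7 -90.6  48.5] yaw 89.9 tilt 0.02 F [-0.1  0.1  0.8] op 0.477 q7 0.98
shift [-0.0004 -0.0007  0.0055] spin -0.1
```

```bash
python3 -m jog '[[0.03,0,0,0.001,0],[0.03,0,0,0.002,0],[0.03,0,0,0.003,0],[0.03,0,0,0.004,0]]'
python3 -m jog '[[0.03,0,0,0.001,0],[0.03,0,0,0.001,0]]'
```

```text
time_s: 9.88
position: [563.6, -90.5, 44.2]
orientation: [2.223, 2.22, -0.0]
force: [0.4, -0.7, -1.2]
opening: 0.476
time_s: 10.12
position: [563.7, -90.5, 44.1]
orientation: [2.222, 2.219, -0.0]
force: [-3.7, -0.6, 10.3]
opening: 0.476
```

Contact, 10 N upward. Releasing.

```bash
python3 -m jog '[[0.06,0,0,-0.0005,0],[0.07,0,0,-0.0005,0],[0.085,0,0,-0.0005,0],[0.085,0,0,-0.0005,0],[0.085,0,0,-0.03,0],[0.085,0,0,-0.08,0],[0.085,0,0,-0.13,0],[0.085,0,0,-0.17,0],[0.085,0,0,-0.19,0],[0.085,0,0,-0.19,0]]'
python3 - <<'E'
from h import *
plan([551.5,-210,180],90)
from cell import imaging
for n in("wrist","scene"):
  c=imaging.read_camera(n);np.savez(f"pics/{n}5.npz",**c);cv2.imwrite(f"pics/{n}5.png",c["img"][:,:,::-1])
crop(ld("pics/scene5.npz"),140,195,155,120,5,"pics/s5c.png")
E
```

```text
time_s: 11.38
position: [564.0, -90.5, 234.0]
orientation: [2.222, 2.219, 0.001]
force: [-0.3, 0.0, -1.0]
opening: 0.996
t 11.38 pos [564.  -90.5 234. ] yaw 89.9 tilt 0.1 F [-0.3  0.  -1. ] op 0.996 q7 1.17
shift [-0.1195 -0.0125  0.054 ] spin -0.1
```

View pics/wrist5.png

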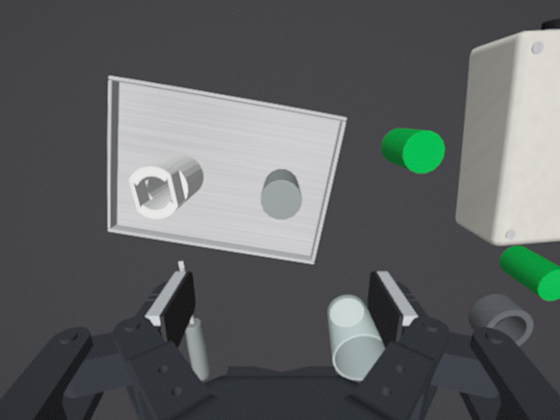

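View pics/s5c.png

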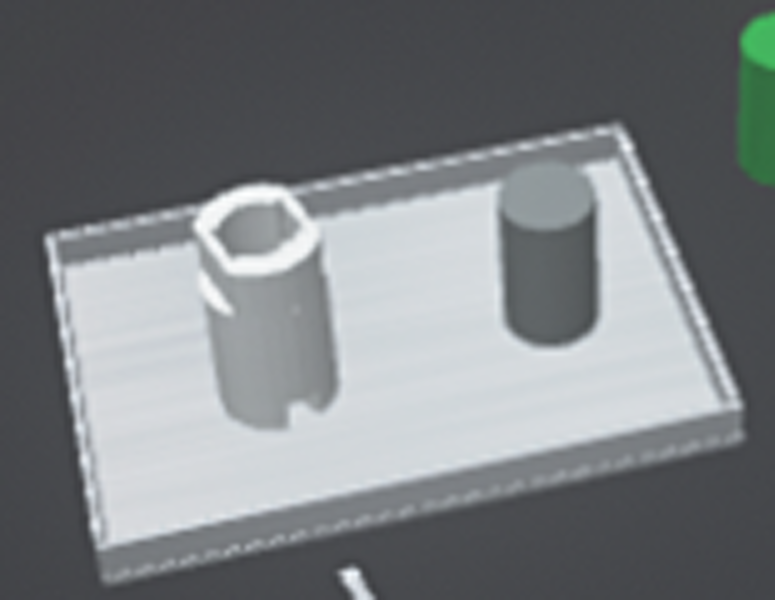

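The cap stands upright on the tray floor, at wrist pixel (281,194) and scene crop (548,250). Next is the sleeve.

```bash
python3 -m jog '[[0.085,-0.02,-0.002,0,0],[0.085,-0.05,-0.005,0,0],[0.085,-0.085,-0.009,0.005,0],[0.085,-0.11,-0.012,0.015,0],[0.085,-0.12,-0.0125,0.03,0],[0.085,-0.12,-0.0125,0.034,0],[0.085,-0.12,-0.0125,0.034,0]]'
python3 - <<'E'
from h import *
plan([551.5,-210,180],90)
from cell import imaging
for n in("wrist",):
  c=imaging.read_camera(n);np.savez(f"pics/{n}6.npz",**c);cv2.imwrite(f"pics/{n}6.png",c["img"][:,:,::-1])
print(proj(c,[551.5,-210,94]))
u,v=proj(c,[551.5,-210,94])[0].astype(int)
print(u,v);crop(c,u-60,v-65,120,120,5,"pics/w6c.png")
E
```

```text
time_s: 12.35
position: [551.0, -208.8, 199.0]
orientation: [-2.22, -2.222, -0.001]
force: [-0.2, -0.2, 0.4]
opening: 0.997
t 12.35 pos [ 551.  -208.8  199. ] yaw 90.1 tilt 0.06 F [-0.2 -0.2  0.4] op 0.997 q7 1.34
shift [-0.0012  0.0005  0.019 ] spin 0.1
[[280.30456905 217.5938025 ]]
280 217
```

View pics/w6c.png

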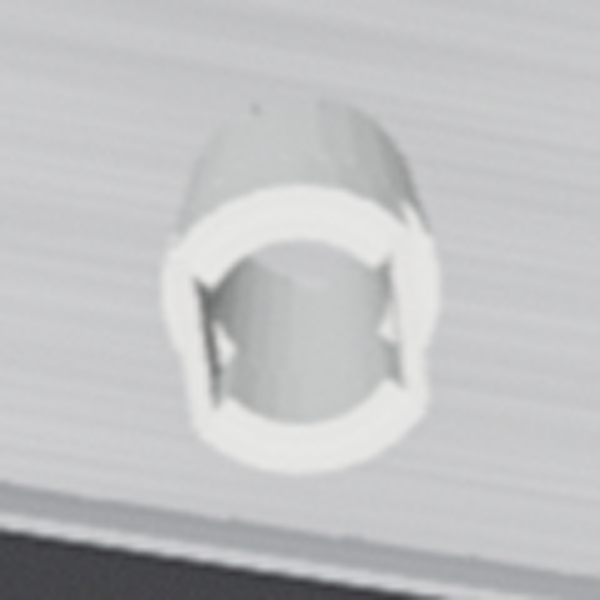

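```bash
python3 - <<'E'
from h import *
c=ld("pics/wrist6.npz")
W=lambda x,y:[(x+.5)/5-.5+220,(y+.5)/5-.5+152]
p=atz(c,[W(210,285),W(220,402),W(385,265),W(402,390)],94);print(p,p.mean(0))
ang=lambda d:np.degrees(np.arctan2(d[1],d[0]))
print(ang(p[1]-p[0]),ang(p[3]-p[2]),ang(p[2]-p[0])-90,ang(p[3]-p[1])-90)
o=atz(c,[W(300,186),W(310,471),W(182,352),W(428,385)],94);print(o,o[:2].mean(0),o[2:].mean(0))
# predicted outlines for yaw candidates
img=cv2.imread("pics/wrist6.png")
def draw(img,x,y,yaw,col):
    a=np.linspace(0,2*np.pi,181);P=[]
    q=np.c_[25*np.cos(a),np.clip(25*np.sin(a),-20,20)]
    Rz=np.array([[np.cos(yaw),-np.sin(yaw)],[np.sin(yaw),np.cos(yaw)]])
    Q=[(q,94),(np.c_[25*np.cos(a),25*np.sin(a)],70),(16.2*np.c_[np.cos(a),np.sin(a)],94)]
    k=5;out=cv2.resize(img[152:272,220:340],None,fx=k,fy=k,interpolation=cv2.INTER_CUBIC)
    for q,z in Q:
        w=q@Rz.T+[x,y]; uv=proj(c,np.c_[w,np.full(len(w),z)]); uv=(uv-[220,152]+.5)*k-.5
        cv2.polylines(out,[uv.astype(np.int32)],True,col,1)
    return out
o1=draw(img,551.5,-210,np.radians(2),(0,0,255));o2=draw(img,551.5,-210,np.radians(6),(0,0,255))
cv2.imwrite("pics/ov6.png",cv2.resize(np.hstack([o1,o2]),(800,400)))
E
```

```text
[[ 543.73798474 -225.31841084   94.        ]
 [ 564.23477163 -224.03995903   94.        ]
 [ 540.3432224  -196.69641766   94.        ]
 [ 562.09688335 -193.50520377   94.        ]] [ 552.60321553 -209.88999782   94.        ]
3.5691019970359914 8.345637018613496 6.764067823883977 4.005023321170796
[[ 527.1662115  -210.54845442   94.        ]
 [ 576.82468286 -208.91356016   94.        ]
 [ 555.348615   -230.20020316   94.        ]
 [ 561.20704913 -189.16770256   94.        ]] [ 551.99544718 -209.73100729   94.        ] [ 558.27783206 -209.68395286   94.        ]
```

View pics/ov6.png

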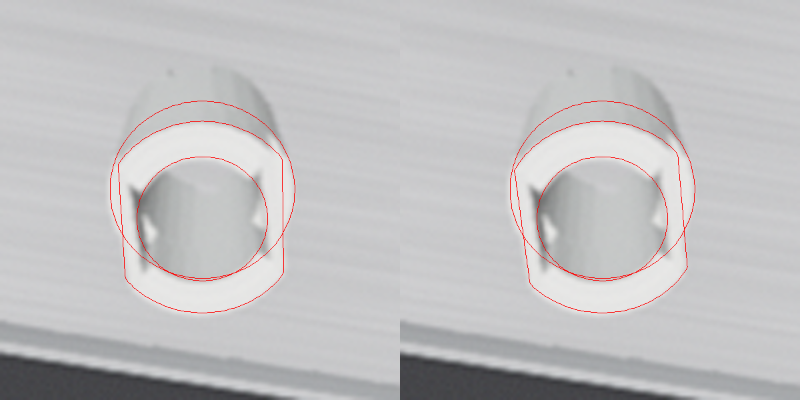

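The overlay matches the sleeve at (551.8, -209.8) with a yaw of about 5°. Descending and gripping the flats.

```bash
python3 -m jog '[[0.085,-0.001,0.001,0.02,-3],[0.085,-0.001,0.001,0.05,-5],[0.085,-0.001,0.001,0.08,-5],[0.085,-0.001,0.001,0.1,-5],[0.085,-0.001,0.001,0.112,-5],[0.085,-0.001,0.001,0.118,-5],[0.085,-0.001,0.001,0.118,-5],[0.06,-0.001,0.001,0.118,-5],[0.05,-0.001,0.001,0.118,-5],[0.045,-0.001,0.001,0.118,-5],[0.042,-0.001,0.001,0.118,-5],[0.03,-0.001,0.001,0.118,-5],[0.03,-0.001,0.001,0.118,-5],[0.03,-0.001,0.001,0.118,-5],[0.03,-0.001,0.001,0.118,-5]]' 50
python3 - <<'E'
from h import *
plan([551.5,-210,230],90)
from cell import imaging
for n in("wrist","scene"):
  c=imaging.read_camera(n);np.savez(f"pics/{n}7.npz",**c);cv2.imwrite(f"pics/{n}7.png",c["img"][:,:,::-1])
crop(ld("pics/scene7.npz"),140,195,155,120,5,"pics/s7c.png")
E
```

```text
time_s: 14.28
position: [552.3, -211.1, 81.8]
orientation: [2.123, 2.315, 0.001]
force: [-0.9, 1.0, 4.9]
opening: 0.456
t 14.28 pos [ 552.3 -211.1   81.8] yaw 95.0 tilt 0.04 F [-0.9  1.   4.9] op 0.456 q7 1.31
shift [ 0.0012 -0.0006 -0.1482] spin 5.0
```

View pics/s7c.png

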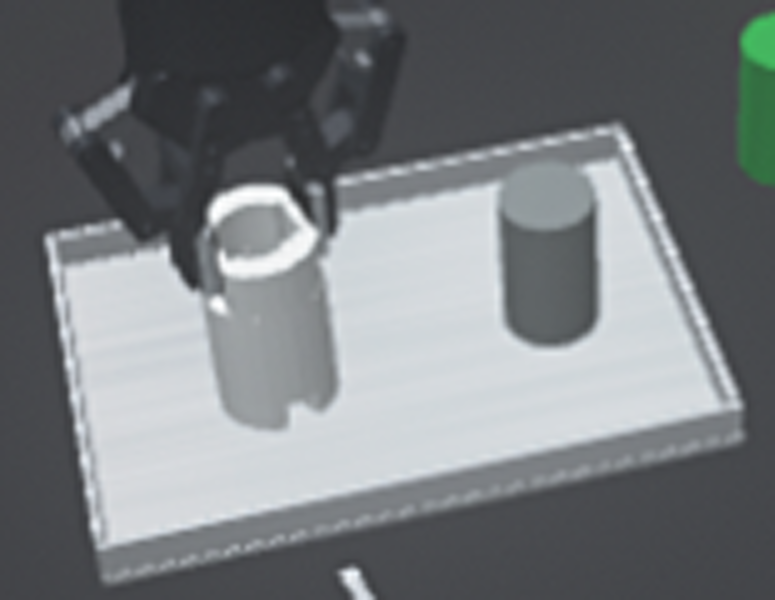

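View pics/wrist7.png

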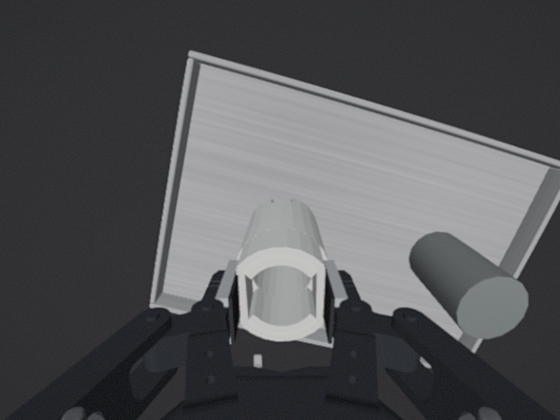

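```bash
python3 -m jog '[[0.03,0,0,-0.005,0],[0.03,0,0,-0.02,0],[0.03,0,0,-0.05,0],[0.03,0,0,-0.09,0],[0.03,0,0,-0.13,0],[0.03,0,0,-0.17,0],[0.03,0,0,-0.195,0],[0.03,0,0,-0.205,0],[0.03,0,0,-0.205,0]]' 60
python3 - <<'E'
from h import *
plan([503.7,227.4,287],73)
from cell import imaging
for n in("wrist","scene","top"):
  c=imaging.read_camera(n);np.savez(f"pics/{n}8.npz",**c);cv2.imwrite(f"pics/{n}8.png",c["img"][:,:,::-1])
a=ld("pics/top8.npz");b=ld("pics/scene8.npz")
crop(a,135,205,60,60,10,"pics/t8c.png")
crop(b,330,125,70,70,8,"pics/s8c.png")
E
```

```text
time_s: 15.5
position: [551.9, -211.5, 286.5]
orientation: [2.124, 2.315, -0.0]
force: [0.0, 0.6, -2.5]
opening: 0.457
t 15.5 pos [ 551.9 -211.5  286.5] yaw 94.9 tilt 0.03 F [ 0.   0.6 -2.5] op 0.457 q7 1.49
shift [ 0.4414 -0.0103 -0.0007] spin 21.9
```

View pics/t8c.png

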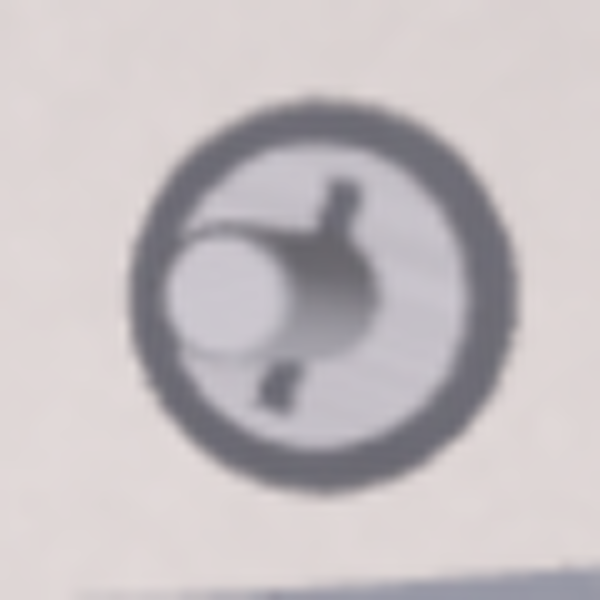

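View pics/s8c.png

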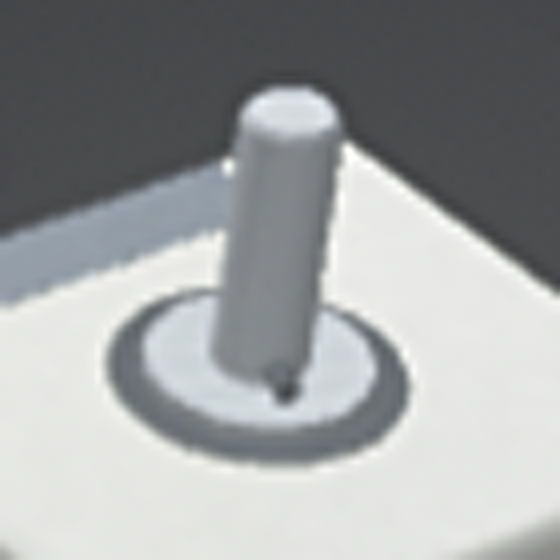

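View pics/scene8.png

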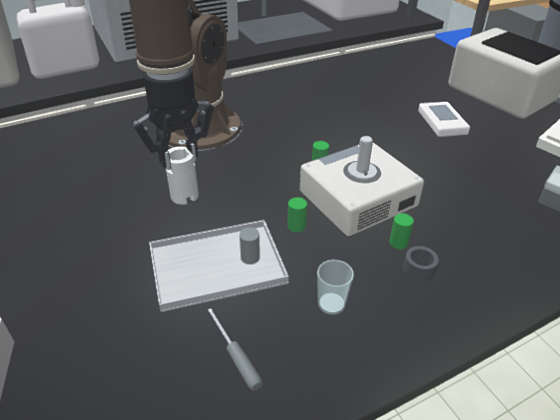

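```bash
python3 - <<'E'
from h import *
t=ld("pics/top8.npz");s=ld("pics/scene8.npz");w=ld("pics/w1.npz")
T=lambda x,y:[(x+.5)/10-.5+135,(y+.5)/10-.5+205]
S=lambda x,y:[(x+.5)/8-.5+330,(y+.5)/8-.5+125]
p=atz(t,[T(345,183),T(276,406)],104);d=p[0]-p[1];print(p,p.mean(0),np.linalg.norm(d),np.degrees(np.arctan2(d[1],d[0])))
print("top",atz(t,[T(227,295)],181),atz(t,[T(323,295)],91),"disc",atz(t,[T(322,297)],96))
print("scene",atz(s,[S(292,112)],181),atz(s,[S(259,380)],91))
def ov(c,x0,y0,W,k,x,y,yaw,f):
    a=np.linspace(0,2*np.pi,121);out=cv2.resize(np.ascontiguousarray(c["img"][y0:y0+W,x0:x0+W,::-1]),None,fx=k,fy=k,interpolation=cv2.INTER_CUBIC)
    r=np.radians(yaw);ex=np.array([np.cos(r),np.sin(r)]);ey=np.array([-ex[1],ex[0]])
    L=[(np.c_[x+11.5*np.cos(a),y+11.5*np.sin(a),181+0*a])]
    L+=[np.c_[x+15*np.cos(a),y+15*np.sin(a),177.5+0*a],np.c_[x+34*np.cos(a),y+34*np.sin(a),96+0*a]]
    q=np.array([[27,4],[27,-4],[-27,-4],[-27,4]]);q=q[:,:1]*ex+q[:,1:]*ey+[x,y];L.append(np.c_[q,np.full(4,102)])
    for P in L:
        uv=(proj(c,P)-[x0,y0]+.5)*k-.5;cv2.polylines(out,[uv.round().astype(np.int32)],True,(0,0,255),1)
    return cv2.resize(out,(400,400))
o=[ov(t,135,205,60,10,503,228.2,-17,0),ov(s,330,125,70,8,503.7,227,-17,0)]
cv2.imwrite("pics/ov8.png",np.hstack(o))
E
```

```text
[[528.16702531 221.62438767 104.        ]
 [478.38720495 236.80997252 104.        ]] [503.27711513 229.2171801  104.        ] 52.04452422550405 -16.964590752467064
top [[502.50811946 228.62224504 181.        ]] [[503.27179103 229.40748002  91.        ]] disc [[502.78349471 228.46245709  96.        ]]
scene [[502.91601748 226.16692521 181.        ]] [[506.4723673  224.97815153  91.        ]]
```

View pics/ov8.png

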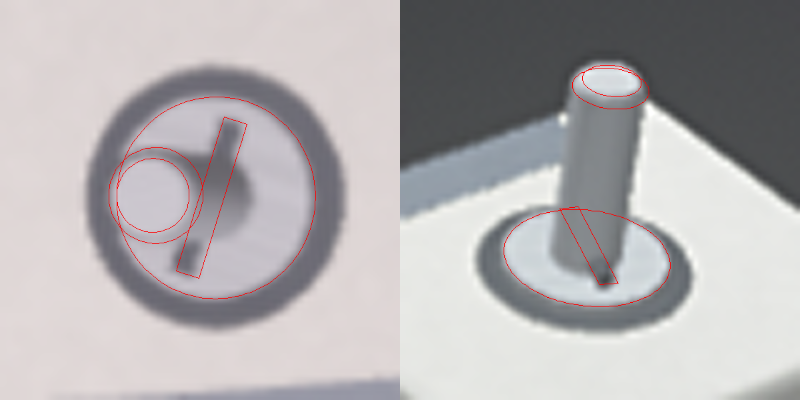

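```bash
python3 -m jog '[[0.03,0.015,0,0,2],[0.03,0.045,-0.001,0,5],[0.03,0.085,-0.002,0,8],[0.03,0.125,-0.003,0,11],[0.03,0.165,-0.004,0,14],[0.03,0.205,-0.005,0,17],[0.03,0.245,-0.006,0,20],[0.03,0.285,-0.007,0,22],[0.03,0.325,-0.008,0,22],[0.03,0.36,-0.009,0,22],[0.03,0.39,-0.01,0,22],[0.03,0.415,-0.01,0,22],[0.03,0.432,-0.01,0,22],[0.03,0.44,-0.01,0,22],[0.03,0.4415,-0.01,0.005,22],[0.03,0.4415,-0.01,0.012,22],[0.03,0.4415,-0.01,0.014,22],[0.03,0.4415,-0.01,0.014,22]]'
python3 - <<'E'
from h import *
plan([503.7,227.8,272],73)
from cell import imaging
for n in("wrist","scene","top"):
  c=imaging.read_camera(n);np.savez(f"pics/{n}9.npz",**c);cv2.imwrite(f"pics/{n}9.png",c["img"][:,:,::-1])
b=ld("pics/scene9.npz")
crop(b,315,85,100,100,6,"pics/s9c.png")
E
```

```text
time_s: 17.9
position: [504.1, 226.9, 272.0]
orientation: [2.527, 1.866, -0.001]
force: [0.5, 0.0, -2.6]
opening: 0.454
t 17.9 pos [504.1 226.9 272. ] yaw 72.9 tilt 0.03 F [ 0.5  0.  -2.6] op 0.454 q7 0.36
shift [ 0.0008 -0.0007  0.    ] spin -0.1
```

View pics/s9c.png

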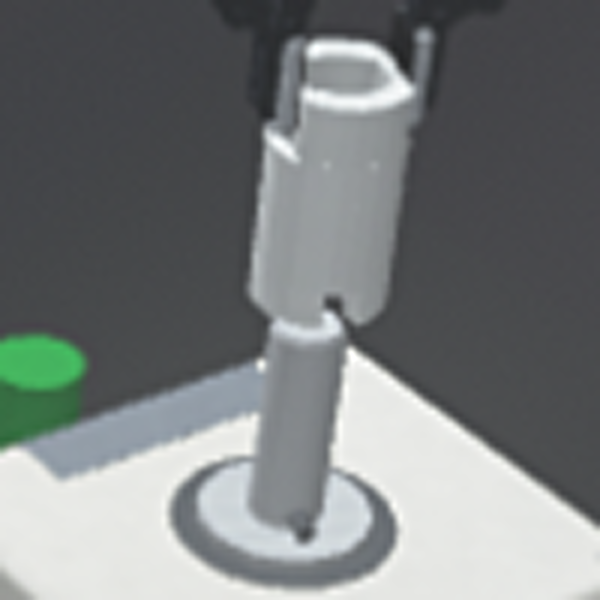

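View pics/wrist9.png

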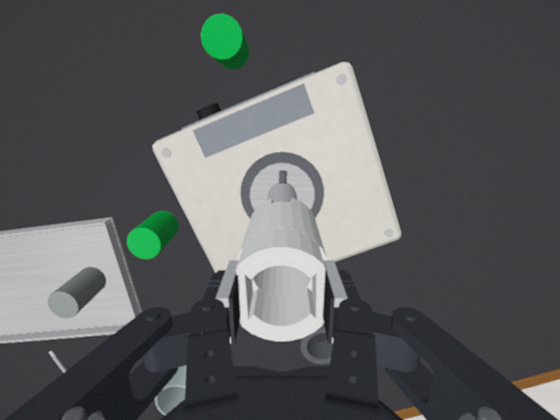

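View pics/top9.png

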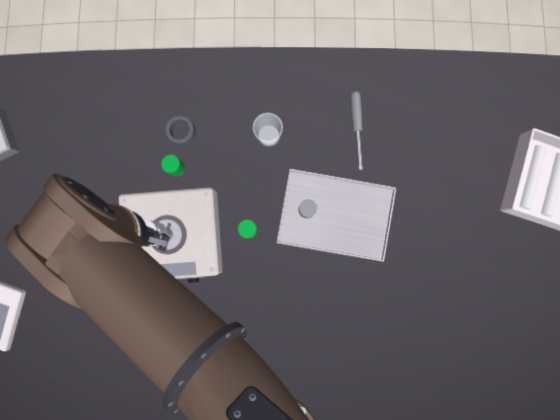

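```bash
cat > ov.py <<'E'
from h import *
def ov(c,x0,y0,W,k,sh,sl,f,zf):
    a=np.linspace(0,2*np.pi,121);out=cv2.resize(np.ascontiguousarray(c["img"][y0:y0+W,x0:x0+W,::-1]),None,fx=k,fy=k,interpolation=cv2.INTER_CUBIC)
    def circ(x,y,r,z):return np.c_[x+r*np.cos(a),y+r*np.sin(a),z+0*a]
    x,y=sh;L=[(circ(x,y,11.5,181),(0,0,255)),(circ(x,y,15,177.5),(0,0,255)),(circ(x,y,15,96),(0,0,255)),(circ(x,y,34,96),(0,0,255))]
    # silhouette lines
    o=np.asarray(c["origin"])
    def sil(x,y,r,z0,z1,col):
        v=np.array([x,y])-o[:2];d=np.linalg.norm(v);n=np.array([-v[1],v[0]])/d
        for s in(1,-1):
            p=np.array([x,y])+s*n*r
            L.append((np.array([[*p,z0],[*p,z1]]),col))
    sil(x,y,15,105,177.5,(0,0,255))
    x,y=sl;g=(0,200,0)
    L+=[(circ(x,y,25,zf),g),(circ(x,y,16.2,zf+90),g)];sil(x,y,25,zf,zf+66,g)
    for P,col in L:
        uv=(proj(c,P)-[x0,y0]+.5)*k-.5;cv2.polylines(out,[uv.round().astype(np.int32)],len(P)>2,col,1)
    cv2.imwrite(f,out)
E
python3 - <<'E'
from ov import *
s=ld("pics/scene9.npz");w=ld("pics/wrist9.npz")
ov(s,325,90,80,7,(503.7,227.8),(504.1,226.9),"pics/ov9s.png",194.2)
ov(w,215,145,140,4,(503.7,227.8),(504.1,226.9),"pics/ov9w.png",194.2)
E
```

```text
(no output)
```

View pics/ov9s.png

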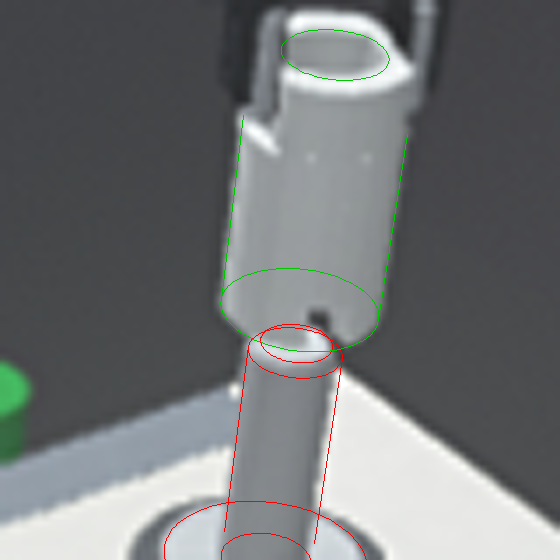

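View pics/ov9w.png

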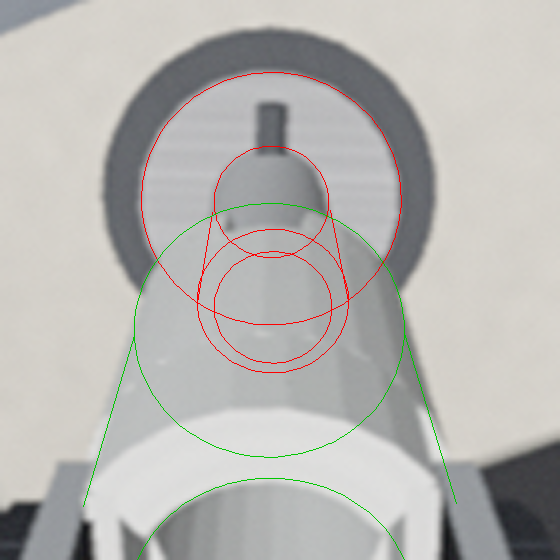

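Both overlays agree with the model to within about 1 mm. The wrist view shows the pin at (283,178) pointing along the notch axis, so the yaw is right. Correcting by 0.8/-0.7 mm and lowering slowly.

```bash
python3 -m jog '[[0.03,0.0008,-0.0007,0,0],[0.03,0.0008,-0.0007,0.006,0],[0.03,0.0008,-0.0007,0.01,0],[0.03,0.0008,-0.0007,0.013,0],[0.03,0.0008,-0.0007,0.016,0],[0.03,0.0008,-0.0007,0.019,0],[0.03,0.0008,-0.0007,0.022,0],[0.03,0.0008,-0.0007,0.022,0]]'
python3 - <<'E'
from h import *
plan([503.7,227.8,173.8],73)
from cell import arm; print(arm.sense()["wrist_torque"])
E
```

```text
time_s: 19.05
position: [503.5, 228.3, 250.0]
orientation: [2.527, 1.867, -0.001]
force: [-0.9, -1.0, -4.5]
opening: 0.454
t 19.05 pos [503.5 228.3 250. ] yaw 72.9 tilt 0.04 F [-0.9 -1.  -4.5] op 0.454 q7 0.34
shift [-0.0003  0.0004  0.0762] spin -0.1
[-0.24379127  0.11602611  0.08470807]
```

```bash
python3 -m jog '[[0.03,0,0,0.004,0],[0.03,0,0,0.008,0],[0.03,0,0,0.012,0],[0.03,0,0,0.016,0],[0.03,0,0,0.02,0]]'
python3 -m jog '[[0.03,0,0,0.005,0],[0.03,0,0,0.01,0],[0.03,0,0,0.015,0],[0.03,0,0,0.02,0],[0.03,0,0,0.025,0],[0.03,0,0,0.03,0],[0.03,0,0,0.035,0],[0.03,0,0,0.038,0],[0.03,0,0,0.038,0]]'
python3 - <<'E'
from h import *
plan([503.7,227.8,173.8],73)
from cell import arm,imaging; print(arm.sense()["wrist_torque"])
for n in("wrist","scene"):
  c=imaging.read_camera(n);np.savez(f"pics/{n}10.npz",**c);cv2.imwrite(f"pics/{n}10.png",c["img"][:,:,::-1])
a=cv2.resize(cv2.imread("pics/scene10.png")[110:190,320:420],(500,400),interpolation=cv2.INTER_CUBIC)
b=cv2.resize(cv2.imread("pics/wrist10.png")[130:370,180:380],(300,360))
cv2.imwrite("pics/m10.png",np.hstack([a[:360],b]))
E
```

```text
time_s: 19.68
position: [503.5, 228.4, 230.0]
orientation: [2.526, 1.867, -0.001]
force: [-1.5, -3.0, -0.8]
opening: 0.456
time_s: 20.8
position: [503.4, 228.4, 191.8]
orientation: [-2.526, -1.867, 0.001]
force: [-1.1, -2.4, -4.4]
opening: 0.455
t 20.8 pos [503.4 228.4 191.8] yaw 72.9 tilt 0.03 F [-1.1 -2.4 -4.4] op 0.455 q7 0.28
shift [-0.0005  0.0004  0.018 ] spin -0.1
[-0.69343456  0.28389518  0.02427475]
```

View pics/m10.png

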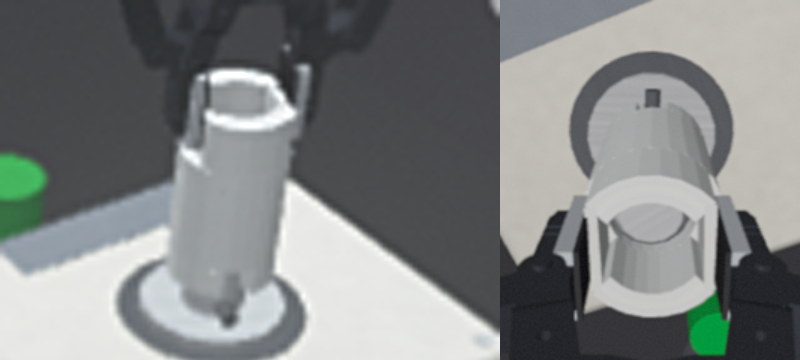

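The sleeve is on the shaft and its notch, at crop (230,283), is right above the pin at (228,315). Lowering the last part slowly.

```bash
python3 -m jog '[[0.03,-0.0003,0,0.002,0],[0.03,-0.0003,0,0.004,0],[0.03,-0.0003,0,0.006,0],[0.03,-0.0003,0,0.008,0],[0.03,-0.0003,0,0.01,0],[0.03,-0.0003,0,0.012,0],[0.03,-0.0003,0,0.014,0],[0.03,-0.0003,0,0.015,0],[0.03,-0.0003,0,0.016,0],[0.03,-0.0003,0,0.016,0]]'
python3 -m jog '[[0.03,0,0,0.001,0],[0.03,0,0,0.0015,0],[0.03,0,0,0.0015,0]]'
```

```text
time_s: 22.15
position: [503.7, 227.4, 176.5]
orientation: [2.526, 1.865, -0.001]
force: [-2.4, -5.7, 3.5]
opening: 0.457
time_s: 22.52
position: [503.7, 227.5, 175.1]
orientation: [2.526, 1.865, -0.001]
force: [-2.9, -5.1, 4.5]
opening: 0.455
```

```bash
python3 -m jog '[[0.03,0,0,0.001,0],[0.03,0,0,0.001,0],[0.03,0,0,0.001,0]]'
python3 -m jog '[[0.03,0,0,0.001,0],[0.03,0,0,0.001,0],[0.03,0,0,0.001,0]]'
python3 - <<'E'
from h import *
plan([503.7,227.8,173.8],73)
from cell import arm,imaging
for n in("wrist","scene"):
  c=imaging.read_camera(n);np.savez(f"pics/{n}11.npz",**c);cv2.imwrite(f"pics/{n}11.png",c["img"][:,:,::-1])
a=cv2.resize(cv2.imread("pics/scene11.png")[110:190,320:420],(500,400),interpolation=cv2.INTER_CUBIC)
b=cv2.resize(cv2.imread("pics/wrist11.png")[130:370,180:380],(300,360))
cv2.imwrite("pics/m11.png",np.hstack([a[:360],b]))
E
```

```text
time_s: 22.9
position: [503.7, 227.4, 173.9]
orientation: [2.526, 1.865, -0.001]
force: [-2.3, -5.6, 3.9]
opening: 0.452
time_s: 23.28
position: [503.9, 227.5, 173.7]
orientation: [2.526, 1.865, -0.0]
force: [-2.9, -6.1, 11.5]
opening: 0.456
t 23.27 pos [503.9 227.5 173.7] yaw 72.9 tilt 0.1 F [-2.9 -6.1 11.5] op 0.456 q7 0.27
shift [ 0.0002 -0.0002 -0.0002] spin -0.1
```

View pics/m11.png

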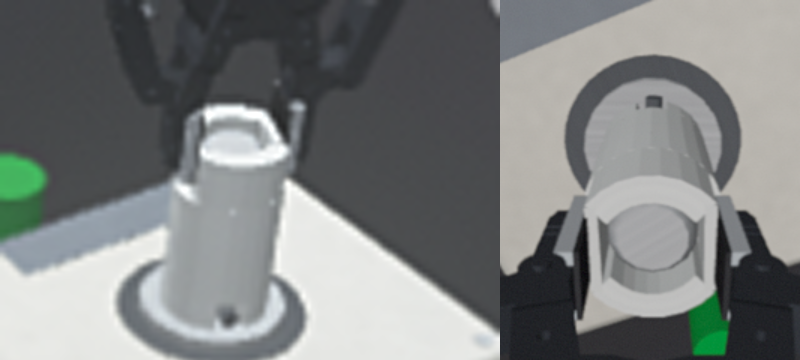

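The force jumped and z stopped at 173.7, where 173.8 was predicted. The pin sits inside the foot notch at crop (228,315). Letting go.

```bash
python3 -m jog '[[0.05,0,0,0,0],[0.06,0,0,0,0],[0.075,0,0,0,0],[0.085,0,0,0,0],[0.085,0,0,0,0],[0.085,0,0,-0.02,0],[0.085,0,0,-0.06,0],[0.085,0,0,-0.1,0],[0.085,0,0,-0.13,0],[0.085,0,0,-0.14,0],[0.085,0,0,-0.14,0]]'
python3 - <<'E'
from h import *
plan([503.7,227.8,173.8],73)
from ov import ov
from cell import arm,imaging
for n in("wrist","scene"):
  c=imaging.read_camera(n);np.savez(f"pics/{n}12.npz",**c);cv2.imwrite(f"pics/{n}12.png",c["img"][:,:,::-1])
ov(ld("pics/scene12.npz"),320,110,85,7,(503.7,227.8),(503.7,227.8),"pics/o12s.png",96)
ov(ld("pics/wrist12.npz"),200,120,150,4,(503.7,227.8),(503.7,227.8),"pics/o12w.png",96)
E
```

```text
time_s: 24.75
position: [503.6, 228.4, 313.5]
orientation: [2.526, 1.867, 0.002]
force: [-0.6, -0.7, 0.1]
opening: 0.996
t 24.75 pos [503.6 228.4 313.5] yaw 72.9 tilt 0.07 F [-0.6 -0.7  0.1] op 0.996 q7 0.39
shift [-0.0006  0.0002  0.1397] spin -0.1
```

View pics/o12s.png

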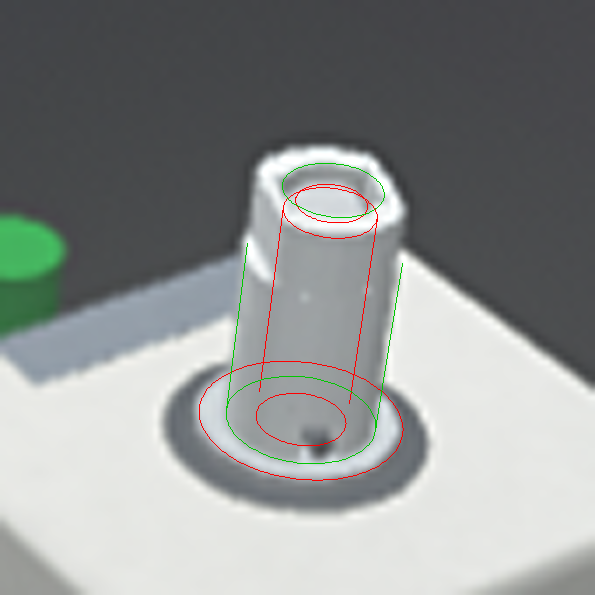

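View pics/o12w.png

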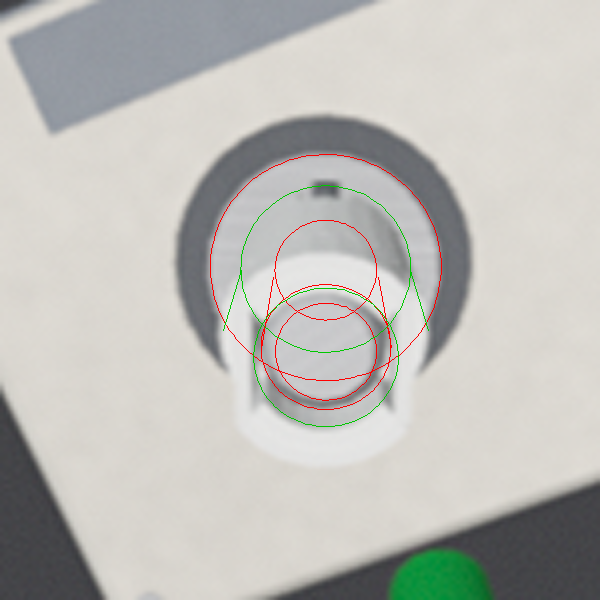

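View pics/scene12.png

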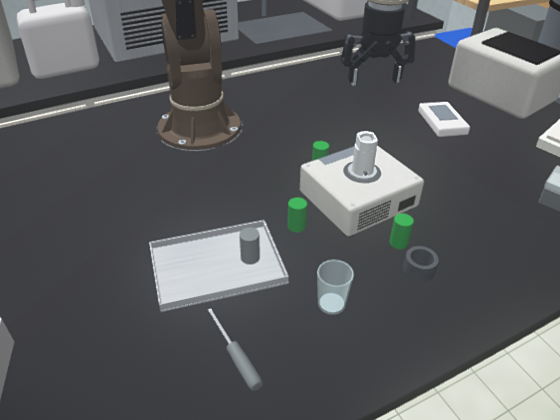

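The sleeve is seated with the pin in its notch (scene crop (318,440)), and the wrist view shows it concentric with the shaft. The cap stands in the tray at scene (250,246). Beaker, collar and screwdriver have not moved.

```bash
python3 -c "
from cell import job
print(job.finish_job())"
```

```text
the job is handed in; nothing more can be done
None
```

The job is handed in, at about 25 s of the 58 s allowed; finishing it gives no verdict. The grey cap stands open end down in the empty half of the tray, and the sleeve sits on the shaft with its notches over the cross-pin. Both are let go.

- **Sleeve seating:** I lowered it at no more than about 50 mm/s. It stopped at TCP z 173.7 mm (173.8 predicted), with the upward force rising to 11.5 N.
- **After letting go:** The pictures show the pin in the foot notch and the sleeve upright and concentric, matching the model to about 1 mm. The gripper is open, 140 mm above the grip height, with about 1 N measured force. The cap stands upright.
- **Beaker, collar and screwdriver:** They look unmoved in the last picture; I did not measure this.
- **Disagreements:** The camera estimates of the shaft axis differed by 2 to 3 mm, so I used a middle value and the overlays. A side force of up to about 6 N built up as the sleeve went down.

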